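# Clamp the wet canvas in the flat table easel

### The job

The table easel is lying flat with a half-painted canvas loose on it. Press the easel's spring catch down with a fingertip and, while it is held down, push the slide past it towards the canvas; finish with the canvas pushed fully home against the foot ledge by the holder and the catch, let go, sprung up in the slide's second notch. Only press and push: do not lift anything, do not touch the wet canvas yourself, and leave the paints and other things where they are.

Things in the scene. Friction and masses are not known exactly. Their poses are not given: they have to be found in the camera images.
- easel: wooden table easel laid flat and fixed on the table: H-frame 330 x 220 mm, nowhere over 76 mm high. Origin: at table height under the head crossbar's outer face, on the centre line. x runs along the easel to the foot ledge (inner face at x = 275 mm), y across, z up. Slide tail and spring catch stick out of the head end to x = -125 mm; the head crossbar (x 0 to 30 mm) is 49 mm high
- catch (a joint): travel of the spring catch, m: 0 = up, its square steel tooth standing 7 mm deep in a notch in the slide's edge and locking it; 0.012 = fully down on its stop. Beyond 0.008 the tooth is clear of the slide. Takes about 3 N to start, 7 N fully down; springs up when let go, but cannot while the tooth is under the solid edge between two notches
- catch_plate (a point): centre of the top face of the catch's steel thumb plate, 98 mm along easel x by 35 mm across; it goes straight down with the catch, level, wherever it is pressed. Top 30 mm above the table when up, 18 mm when fully down. It lies beside the slide's tail at easel x = -110 to -12, y = -60 to -25 mm (the slide's edge is at y = -22 mm)
- slide (a joint): travel of the slide (notched wooden mast, 44 mm wide, top 44 mm above the table, with canvas holder and cross handle), m, towards the foot ledge (easel +x). About 0 as found, locked in the first notch, 3 mm play. At 0.045 the second notch (14 mm wide, tooth 8 mm) is centred over the tooth and the canvas just fits between holder and ledge. Friction 3 N; stays where left
- slide_handle (a point): middle of the outer face (looking to easel -x, away from the canvas) of the slide's wooden cross handle, above the plate's middle line, 48 mm above the table. Handle: 116 mm across the easel, 12 mm thick, 38 to 58 mm above the table, so it passes 8 mm above the thumb plate. As found this face is at easel x = -70 mm, with 40 mm of plate open outward of it. Pushed towards +x
- holder_face (a point): middle of the face of the canvas holder (80 mm wide, on the slide) that looks to the canvas and pushes its edge; 58 mm above the table, at easel x = 60 mm as found; a 6 mm lip above it overhangs the canvas edge
- foot_ledge (a point): middle of the inner face of the fixed foot ledge, where the canvas's other end is to lie; 58 mm above the table, at easel x = 275 mm
- canvas: loose stretched canvas, half painted and still wet, 170 mm long (its x) by 130 mm wide by 16 mm thick, lying on the easel's uprights between holder and foot ledge, 8 to 30 mm short of the ledge and a little askew. Origin: centre of its underside, 50 mm above the table; fully home it is at easel x = 190 mm
- tube_long: bystander: a filled aluminium paint tube about 130 x 30 x 22 mm lying on the table beside the slide's tail, white screw cap. Origin: about the middle of its underside
- tube_short: bystander: a filled aluminium paint tube about 100 x 30 x 22 mm lying on the table beyond the catch plate, white screw cap. Origin: about the middle of its underside
- palette: bystander: a flat white plastic palette with eight wells, 165 x 90 x 10 mm, lying beside the easel. Origin: about the middle of its underside
- paint_jar: bystander: a closed glass paint jar 50 mm across and 54 mm tall with a black lid, standing past the end of the catch plate. Origin: about the middle of its underside
- brush: bystander: a paint brush about 180 mm long and 8 mm thick lying behind the foot ledge. Origin: about the middle of its underside
- water_tub: bystander: an open white plastic tub with rinse water, 122 mm across the rim, 136 mm tall. Origin: about the middle of its underside
- gesso_bottle: bystander: a white bottle 60 mm across and 150 mm tall with a black cap. Origin: about the middle of its underside
There are look-alikes about, which are no part of the job. What is shaped like the canvas but blue is not meant.

How it is judged:
By the outcome, as a careful person would: the job done as asked, in the order asked, and still so for the second after the job is handed in, with the robot touching nothing.
It also fails if it takes over 40 s, if anything falls off the work surface, if the arm or the gripper's body presses on something with over 40 N, if the wrist force passes 120 N, or if a joint passes its speed limit or range.

### The arm

A 6-joint arm with a two-finger parallel gripper is mounted at the origin on the work surface. World frame = base frame: x ahead of the robot, y to its left, z up, the work surface at z = 0. Lengths are in mm, angles in rad, forces in N, time in s.
With the tool pointing down it reaches from about 275 to 1000 mm from the base axis. Payload 8.4 kg.
Tool frame: the origin (TCP) lies on the centre line of the jaws, within the pads' length; the fingertips stand r.tip_reach ahead of it and the grasp point (between the pads) lies 3 mm ahead of it (r.tip_reach is the distance from the TCP to the fingertips, in mm); z points along the fingers, y is the direction in which the jaws open and shut (so a half turn about z gives the same grasp; the last joint's range is limited). The gripper opens to 85 mm and grips with 20 to 120 N. Pads are 22 mm wide; open, the fingers measure 114 mm over their backs; the gripper's body (76 mm by 85 mm) begins 54 mm behind the grasp point. The pads swing forward as they close: fully open they stand 13 mm farther back than shut.
Start: joints at [1.263, 0.353, 1.633, -0, 1.155, -0.002], TCP at [188.159, 596.007, 253.281] pointing down, gripper open.
Joint ranges: [-2.63, 2.63], [-0.92, 2.1], [0.06, 2.66], [-1.3, 4.44], [0, 2.69], [-3.02, 3.02]. Speed limits (rad/s): [2.22, 2.22, 2.79, 3.14, 3.14, 3.14].

### API

Orientations are given as [roll, pitch, yaw] about the fixed x, y, z axes, in that order (R = Rz(yaw) Ry(pitch) Rx(roll)).
In Python, from rig import sense, optics, r, nets gives the robot as it stands. The module is installed in compiled form; this text tells all that it offers.
- The arm moves only by the tool carry_out, never from a script. Its argument "increments" is a list that holds one entry, the list of rows, each a list of 6 numbers: the shift along the tool's x, y, z normalised to -1 to 1, where 1 is 40 cm, then the turn, a rotation vector about the tool's x, y, z normalised to -1 to 1, where 1 is 60 degrees. A call has 1 to 5 rows; each row is the pose to reach, as a shift and turn from the pose commanded when the call began, along the tool's axes at that moment; what a row does not reach only later rows make up. A row lasts 1/12 s, in which the tool goes at most 41.7 mm and 7.16 degrees, less where a joint would pass 70% of its speed; a pose out of reach is approached as far as the arm can. A call with a number of a shift or a turn outside -1 to 1 is refused whole. A call with a gripper value outside its range is refused whole. "hand" is the closure, from 0 (fully open) to 1 (shut), set as the call begins (left out, the last holds). The fingers move at their own pace and stop on an object; "squeeze" is the grip in N (left out, the last holds). Time passes only in rows, so rows that repeat a pose let the fingers close. It gives the time, the measured TCP pose, the force and the opening at its end, in the units of the state.
- sense(): the state, without advancing time (a new reading comes with each control period).
- optics.grab_frame(name): name is "scene" or "top"; returns a dict with "img" (384x512x3 uint8, red, green, blue), "range_z" (384x512 float32, mm along the optical axis (not along the pixel's ray), 0 where there is no reading), "fov_y" (degrees; the focal length in pixels is half the picture's height over the tangent of half this angle, whatever the lens; pixels are square), "cx", "cy" (the principal point, pixels), "k1" (the pictures are not rectified: a ray, as slopes to the right and down, at radius r is drawn at 1 + k1 r^2 times it, then the intrinsics apply), "R" (3x3) and "t" (3): a world point X has camera coordinates R X + t. Camera axes: x right, y down, z forward; pixel columns grow to the right and rows downward; lengths in mm; the calibration is good to about 2 mm. A picture is of the moment at which its call begins.
- r.sign_off(): hands the job in, once; it reports no verdict.
Trained networks look in the newest picture that a camera, given by its name, has taken for a name from the list of things; names that differ only in an ending like _2 or _b are one class to them, and where a whole thing is asked for, a point or a joint stands for the part that bears it (a point fixed in the world has none). Each returns a list of dicts, best first, with "confidence" (0 to 1); they miss things now and then, are a little off and sometimes report something else, mostly with a low value. They report only what shows in the picture. A call takes as long as a camera call. They do not tell look-alikes from the thing itself.
- nets.trace(target, camera): "mask" (384x512 bool, what is visible of it).
- nets.tip_of(target, camera): "point" ([x, y, z] in mm, in world coordinates, good to about 4 mm: a listed point, or the origin of a listed thing).
The state is a dict: "clock": time; "qpos": joint angles; "qvel": joint speeds; "joint_efforts": joint torques, N m; "eef_pos": TCP position; "tcp_rot": TCP orientation; "contact_force": force on the tool from outside, world axes, zero at the start; "wrist_torque": the same for the moment, N m; "opening": opening from 0.0 (shut) to 1.0 (fully open).
Only numpy, scipy, OpenCV 4.12 (cv2) and the standard library are available. Lean on these libraries where they do the work, as an engineer would, in place of code of your own. Each camera call takes 0.05 s, during which the arm holds its last target.

## Working session

There is one attempt and no reset: what is moved stays moved. The work goes in short steps, Python scripts to look and compute and a tool call to move; the robot and the scene stay as the last step left them, time stands still between calls to the robot, and variables do not carry over. Pictures are saved under pics/ and viewed, and the job is handed in when it is done.

Besides the shell and the picture viewer there is one more tool, called as name([rows], argument=value, ...), one row to a line, values as JSON. carry_out: Moves the arm, as the interface text tells. Its arguments: {"type":"object","properties":{"increments":{"type":"array","items":{"type":"array","items":{"type":"array","items":{"type":"number","minimum":-1,"maximum":1}}}},"hand":{"type":"number"},"squeeze":{"type":"number"}},"required":["increments"]}

```bash
mkdir -p pics; cat > h.py <<'E'
import numpy as np, cv2
from rig import sense, optics, r, nets
def K(f):
    F=(f["img"].shape[0]/2)/np.tan(np.radians(f["fov_y"])/2); return F
def px2w(f,u,v,z=None):
    F=K(f); d=np.array([(u-f["cx"])/F,(v-f["cy"])/F]); s=d.copy()
    for _ in range(20): s=d/(1+f["k1"]*(s@s))
    R=np.array(f["R"]);t=np.array(f["t"])
    ray=np.array([s[0],s[1],1.])
    if z is None:
        zz=f["range_z"][int(round(v)),int(round(u))]
        return R.T@(ray*zz-t)
    c=-R.T@t; dw=R.T@ray
    return c+dw*(z-c[2])/dw[2]
def w2px(f,X):
    F=K(f); c=np.array(f["R"])@np.array(X,float)+np.array(f["t"]); s=c[:2]/c[2]; s=s*(1+f["k1"]*(s@s))
    return s*F+[f["cx"],f["cy"]]
def cloud(f):
    F=K(f);h,w=f["range_z"].shape
    u,v=np.meshgrid(np.arange(w),np.arange(h)); d=np.stack([(u-f["cx"])/F,(v-f["cy"])/F],-1); s=d.copy()
    for _ in range(20): s=d/(1+f["k1"]*(s**2).sum(-1,keepdims=True))
    P=np.concatenate([s,np.ones((h,w,1))],-1)*f["range_z"][...,None]
    return (P-np.array(f["t"]))@np.array(f["R"])
E
python3 - <<'E'
from h import *
s=sense(); print({k:np.round(v,3).tolist() for k,v in s.items()}, r.tip_reach)
for c in("scene","top"):
    f=optics.grab_frame(c); cv2.imwrite(f"pics/{c}0.png",cv2.resize(f["img"][...,::-1],(800,600),interpolation=cv2.INTER_CUBIC))
    print(c,f["fov_y"],f["k1"],np.round(-np.array(f["R"]).T@f["t"]))
    for n in ["easel","catch_plate","slide_handle","holder_face","foot_ledge","canvas","tube_long","tube_short","paint_jar","palette","water_tub","gesso_bottle"]:
        print(n,[(np.round(p["point"]).tolist(),round(p["confidence"],2),np.round(w2px(f,p["point"])).tolist()) for p in nets.tip_of(n,c)][:3])
E
```

```text
{'clock': 0.0, 'qpos': [1.263, 0.354, 1.634, 0.0, 1.155, -0.002], 'qvel': [-0.0, 0.0, -0.0, -0.0, 0.0, -0.0], 'joint_efforts': [-0.004, -60.524, -34.207, -0.0, 0.009, -0.0], 'eef_pos': [188.007, 595.58, 252.552], 'tcp_rot': [-3.14, -0.0, 2.836], 'contact_force': [-0.871, 0.059, -0.537], 'wrist_torque': [-0.074, 0.004, -0.013], 'opening': 1.0} 22.0
scene 45.17986853147635 -0.06431897934289454 [1392.  525. 1185.]
easel [([548.0, -113.0, 3.0], 0.55, [220.0, 196.0])]
catch_plate [([610.0, -154.0, 30.0], 0.49, [199.0, 199.0])]
slide_handle [([616.0, -164.0, 43.0], 0.59, [195.0, 197.0])]
holder_face [([529.0, -61.0, 57.0], 0.62, [235.0, 187.0])]
foot_ledge [([458.0, 141.0, 59.0], 0.55, [299.0, 195.0])]
canvas [([488.0, 47.0, 50.0], 0.87, [270.0, 192.0]), ([503.0, -470.0, 3.0], 0.87, [146.0, 155.0]), ([174.0, 329.0, -0.0], 0.81, [380.0, 172.0])]
tube_long [([469.0, -222.0, 3.0], 0.6, [206.0, 171.0])]
tube_short [([723.0, -120.0, 6.0], 0.82, [189.0, 231.0])]
paint_jar [([712.0, -227.0, -1.0], 0.63, [165.0, 218.0])]
palette [([692.0, 108.0, 2.0], 0.74, [256.0, 253.0]), ([721.0, -116.0, 5.0], 
[... 554 characters left out ...]
.0], 0.79, [204.0, 195.0])]
canvas [([490.0, 52.0, 52.0], 0.91, [239.0, 183.0]), ([297.0, -266.0, -0.0], 0.83, [349.0, 251.0]), ([509.0, -465.0, -4.0], 0.77, [413.0, 177.0])]
tube_long [([466.0, -220.0, 1.0], 0.9, [332.0, 193.0])]
tube_short [([722.0, -115.0, -2.0], 0.59, [294.0, 108.0]), ([710.0, -231.0, 3.0], 0.43, [333.0, 111.0])]
paint_jar [([710.0, -230.0, 4.0], 0.88, [333.0, 111.0])]
palette [([693.0, 106.0, -1.0], 0.71, [220.0, 118.0]), ([381.0, 244.0, -2.0], 0.55, [173.0, 224.0])]
water_tub [([428.0, 463.0, 2.0], 0.97, [95.0, 208.0])]
gesso_bottle [([612.0, -154.0, 32.0], 0.69, [309.0, 142.0]), ([657.0, 487.0, 3.0], 0.63, [89.0, 130.0]), ([614.0, -165.0, 50.0], 0.63, [314.0, 140.0])]
```

View pics/top0.png

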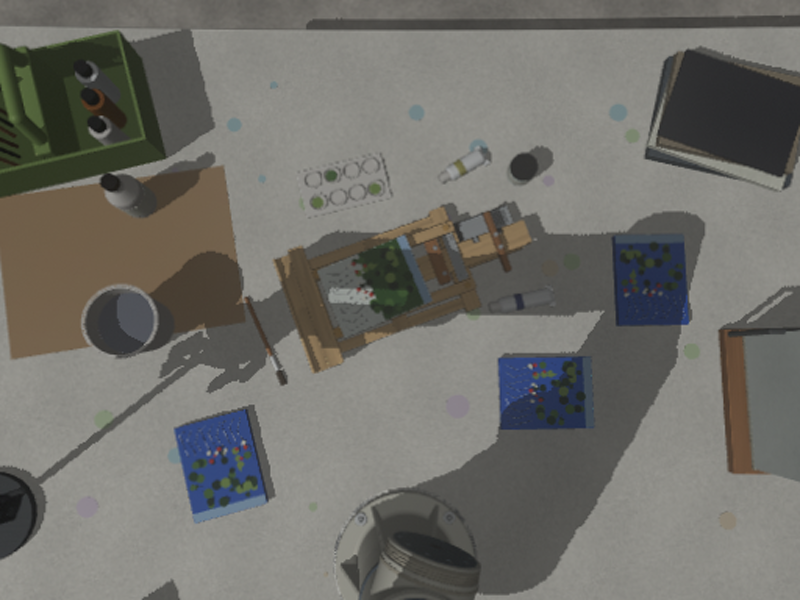

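View pics/scene0.png

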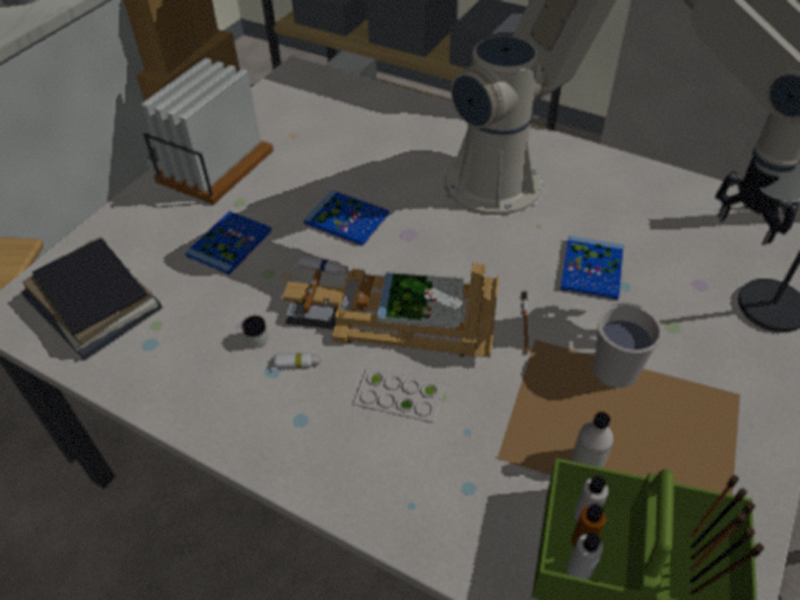

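```bash
python3 - <<'E'
from h import *
f=optics.grab_frame("top"); g=f["img"][90:230,180:380]
cv2.imwrite("pics/crop0.png",cv2.resize(g[...,::-1],(800,560),interpolation=cv2.INTER_CUBIC))
f=optics.grab_frame("scene"); g=f["img"][140:260,140:330]
cv2.imwrite("pics/crop0s.png",cv2.resize(g[...,::-1],(798,504),interpolation=cv2.INTER_CUBIC))
E
```

```text
(no output)
```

View pics/crop0.png

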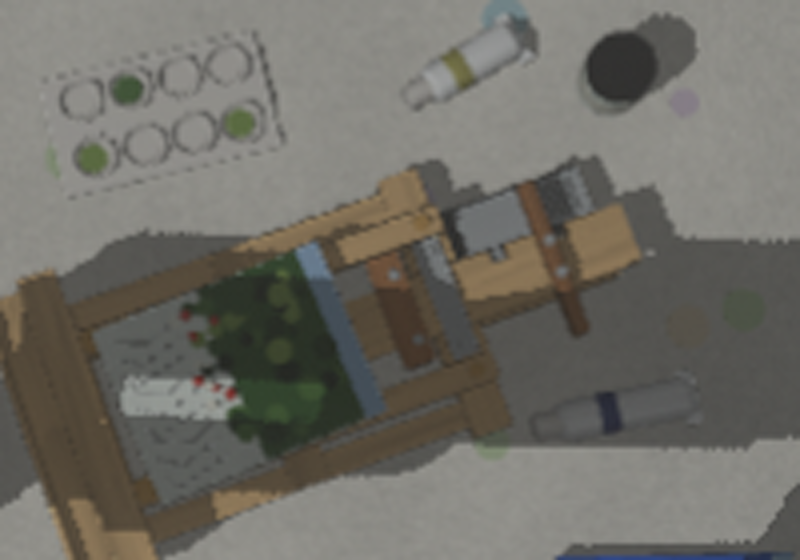

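View pics/crop0s.png

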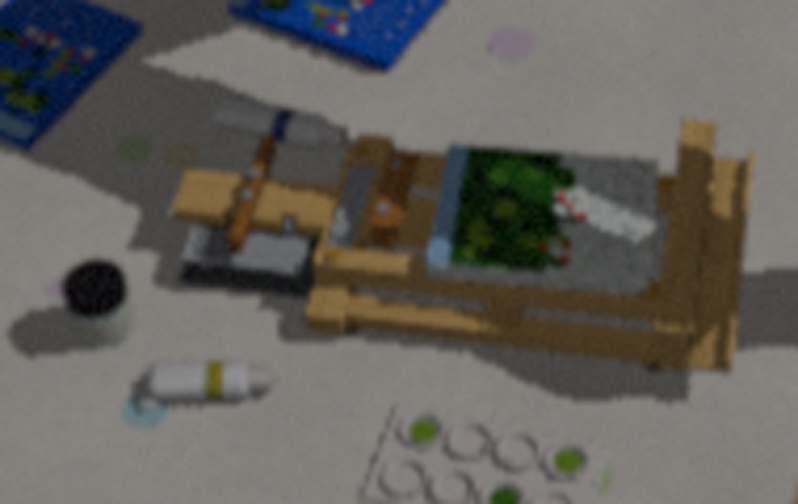

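The scene holds one canvas on the easel (top crop 240,360), which is green and grey. The three blue panels, at top view (650,280), (545,390) and (220,465), are the look-alikes. The thumb plate is at crop (490,220) and the handle at (555,260). Next I'll fit the easel pose.

```bash
cat >> h.py <<'E'
from scipy.optimize import least_squares
from scipy.spatial.transform import Rotation as Ro
MOD={"easel":(0,0,0),"catch_plate":(-61,-42.5,30),"slide_handle":(-70,-42.5,48),"holder_face":(60,0,58),"foot_ledge":(275,0,58)}
def e2w(p,X):
    X=np.atleast_2d(X).astype(float); c,s=np.cos(p[2]),np.sin(p[2])
    return np.c_[p[0]+c*X[:,0]-s*X[:,1],p[1]+s*X[:,0]+c*X[:,1],X[:,2]]
E
python3 - <<'E'
from h import *
f=optics.grab_frame("top"); g=optics.grab_frame("scene")
obs=[]
for c in("top","scene"):
    for n in MOD:
        d=[q for q in nets.tip_of(n,c) if np.linalg.norm(np.array(q["point"])[:2]-[550,-20])<260]
        if d: obs.append((c,n,d[0]["point"]))
fit=least_squares(lambda p:np.concatenate([(e2w(p,MOD[n])[0]-x)[:2] for _,n,x in obs]),[550,-110,1.91],loss="soft_l1",f_scale=3)
p=fit.x;print(p)
for c,n,x in obs: print(c,n,np.round(e2w(p,MOD[n])[0]-x,1))
P=cloud(f);ok=f["range_z"]>0
# refine w/ cloud: transform to easel
c,s=np.cos(p[2]),np.sin(p[2]);d=P-[p[0],p[1],0]
X=np.stack([c*d[...,0]+s*d[...,1],-s*d[...,0]+c*d[...,1],P[...,2]],-1)
np.save("X.npy",X);np.save("p.npy",p)
def st(x0,x1,y0,y1,z0,z1):
    m=ok&(X[...,0]>x0)&(X[...,0]<x1)&(X[...,1]>y0)&(X[...,1]<y1)&(X[...,2]>z0)&(X[...,2]<z1);q=X[m]
    print(m.sum(),np.round(np.percentile(q,[2,50,98],axis=0),1).tolist() if m.sum() else "")
print("handle");st(-90,-45,-80,80,53,65)
print("plate");st(-130,-5,-65,-24,24,36)
print("tail");st(-140,-5,-35,35,39,50)
print("canvas");st(62,280,-90,90,62,70)
print("easel tops");st(-20,300,-120,120,70,85)
im=f["img"].copy()
im=cv2.resize(im[90:230,180:380],(800,560),interpolation=cv2.INTER_CUBIC)
def poly(pts,col):
    q=np.array([(w2px(f,e2w(p,x)[0])-[180,90]+.5)*4 for x in pts]).astype(int); cv2.polylines(im,[q],True,col,1)
rect=lambda x0,x1,y0,y1,z:[(x0,y0,z),(x1,y0,z),(x1,y1,z),(x0,y1,z)]
poly(rect(-110,-12,-60,-25,30),(0,255,255));poly(rect(-70,-58,-58,58,58),(255,0,0));poly(rect(-125,0,-22,22,44),(255,255,0));poly(rect(0,30,-110,110,49),(0,255,0));poly([(275,-60,76),(275,60,76)],(255,0,255))
cv2.imwrite("pics/fit.png",im[...,::-1])
E
```

```text
[ 550.54427685 -113.74807554    1.92380654]
top easel [ 1.6 -2.2 -0.2]
top catch_plate [-0.9 -3.1  0.6]
top slide_handle [ 3.6  2.2 -1.3]
top holder_face [-0.4 -0.9 -1.8]
scene easel [-0.1 -1.  -2.3]
scene catch_plate [-0.6  0.   2. ]
scene slide_handle [-5.8  1.   3.7]
scene holder_face [ 3.3  0.8 -0.8]
scene foot_ledge [-1.6  4.2  1.8]
handle
208 [[-70.4, -54.1, 53.8], [-62.4, 1.9, 58.6], [-55.9, 56.9, 63.6]]
plate
327 [[-108.1, -58.1, 26.0], [-50.4, -41.2, 30.6], [-11.4, -25.0, 34.8]]
tail
531 [[-123.4, -19.8, 39.6], [-56.8, 2.6, 44.7], [-7.2, 24.0, 49.0]]
canvas
2502 [[93.6, -63.0, 62.7], [177.7, -0.2, 66.6], [256.8, 62.0, 69.8]]
easel tops
1315 [[46.5, -105.8, 70.1], [275.8, -0.4, 74.7], [297.8, 99.0, 79.9]]
```

View pics/fit.png

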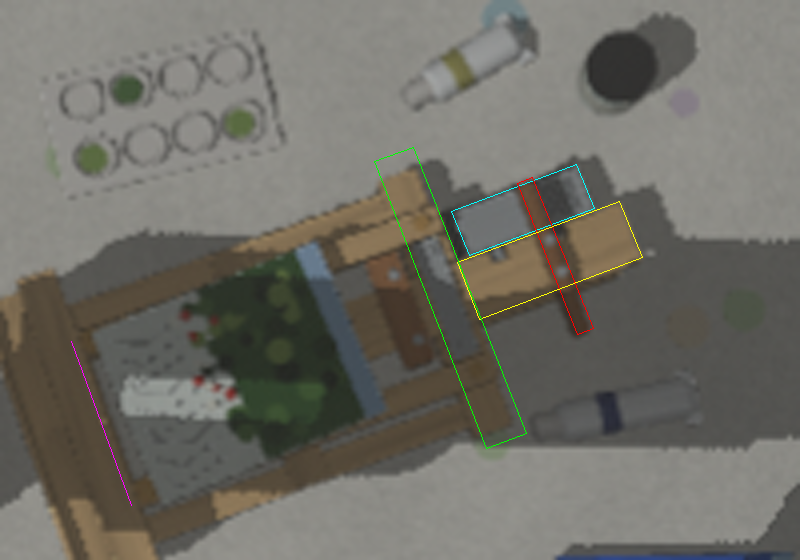

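```bash
cat >> h.py <<'E'
def plan(ex,ey,z,cur=None,maxmm=40,maxdeg=6.9):
    """rows for one target in easel coords; print needed total shift/turn in tool axes"""
    p=np.load("p.npy"); s=sense()
    T=e2w(p,(ex,ey,z))[0]; Rt=Ro.from_euler("xyz",[np.pi,0,p[2]-np.pi/2]); Rc=Ro.from_euler("xyz",s["tcp_rot"])
    d=T-np.array(s["eef_pos"]); sh=Rc.inv().apply(d)/400; rv=(Rc.inv()*Rt).as_rotvec()/np.radians(60)
    print("clock",s["clock"],"dist",np.linalg.norm(d),"shift",np.round(sh,4),"turn",np.round(rv,4),"rows",np.linalg.norm(d)/maxmm,np.linalg.norm(rv)*60/maxdeg)
    w=np.array(s["eef_pos"])-[p[0],p[1],0];c,q=np.cos(p[2]),np.sin(p[2]); print("easel pos",np.round([c*w[0]+q*w[1],-q*w[0]+c*w[1],w[2]],1),"F",np.round(s["contact_force"],1))
E
python3 - <<'E'
from h import *
plan(-90,-42,172)
E
```

```text
clock 2.0 dist 895.4837736571393 shift [-1.619  -1.5328  0.2032] turn [-0.      0.      2.3708] rows 22.387094341428483 20.61575422585805
easel pos [791.3  94.7 253.3] F [-0.   0.7 -0.7]
```

carry_out([
  [[-0.068,-0.064,0,0,0,0.1],[-0.136,-0.128,0,0,0,0.2],[-0.204,-0.192,0,0,0,0.3],[-0.272,-0.256,0,0,0,0.4],[-0.34,-0.32,0,0,0,0.5]],
], hand=1)

```text
clock: 2.42
eef_pos: [279.7, 431.5, 253.3]
tcp_rot: [3.141, 0.0, 2.308]
contact_force: [-0.4, -0.0, 0.9]
opening: 0.3
```

```bash
python3 -c "
from h import *
plan(-90,-42,172)"
```

```text
clock 2.4167 dist 708.1964751190403 shift [-1.7124 -0.4013  0.2032] turn [ 2.0000e-04 -2.0000e-04  1.8665e+00] rows 17.70491187797601 16.230002177803147
easel pos [605.2  65.6 253.3] F [-0.4 -0.   0.9]
```

carry_out([
  [[-0.09,-0.021,0,0,0,0.1],[-0.18,-0.042,0,0,0,0.2],[-0.27,-0.063,0,0,0,0.3],[-0.36,-0.084,0,0,0,0.4],[-0.45,-0.105,0,0,0,0.5]],
])

```text
clock: 2.83
eef_pos: [370.5, 270.3, 253.6]
tcp_rot: [3.141, -0.0, 1.784]
contact_force: [0.6, 0.2, -0.6]
opening: 0.002
```

```bash
python3 -c "
from h import *
plan(-90,-42,172)"
```

```text
clock 2.8333 dist 524.9468994926451 shift [-1.2418  0.3724  0.2038] turn [ 3.0000e-04 -7.0000e-04  1.3662e+00] rows 13.123672487316128 11.880267257801458
easel pos [422.6  36.2 253.6] F [ 0.6  0.2 -0.6]
```

carry_out([
  [[-0.09,0.027,0,0,0,0.1],[-0.18,0.054,0,0,0,0.2],[-0.27,0.081,0,0,0,0.3],[-0.36,0.108,0,0,0,0.4],[-0.45,0.135,0,0,0,0.5]],
])

```text
clock: 3.25
eef_pos: [462.2, 106.0, 253.6]
tcp_rot: [3.141, -0.0, 1.26]
contact_force: [0.9, 1.6, 0.0]
opening: -0.003
```

```bash
python3 -c "
from h import *
plan(-90,-42,172)"
```

```text
clock 3.25 dist 340.3309112649597 shift [-0.5679  0.5997  0.2041] turn [ 4.000e-04 -6.000e-04  8.659e-01] rows 8.508272781623992 7.529223965388585
easel pos [236.8   7.  253.6] F [0.9 1.6 0. ]
```

carry_out([
  [[-0.06,0.064,0,0,0,0.09],[-0.12,0.128,0,0,0,0.18],[-0.18,0.192,0,0,0,0.27],[-0.24,0.256,0,0,0,0.36],[-0.3,0.32,0,0,0,0.45]],
])

```text
clock: 3.67
eef_pos: [548.1, -47.0, 253.5]
tcp_rot: [3.141, -0.0, 0.789]
contact_force: [0.5, -0.9, -0.3]
opening: 0.001
```

```bash
python3 -c "
from h import *
plan(-90,-42,172)"
```

```text
clock 3.6667 dist 175.05281080347095 shift [-0.114   0.3702  0.2037] turn [ 2.000e-04 -4.000e-04  4.161e-01] rows 4.376320270086774 3.618619708020629
easel pos [ 63.5 -20.8 253.5] F [ 0.5 -0.9 -0.3]
```

carry_out([
  [[-0.025,0.08,0.03,0,0,0.09],[-0.05,0.16,0.07,0,0,0.18],[-0.075,0.24,0.11,0,0,0.28],[-0.1,0.32,0.16,0,0,0.37],[-0.114,0.37,0.204,0,0,0.416]],
])

```text
clock: 4.08
eef_pos: [622.2, -184.4, 170.7]
tcp_rot: [3.14, -0.001, 0.352]
contact_force: [1.1, 0.8, 0.4]
opening: -0.002
```

```bash
python3 -c "
from h import *
plan(-90,-42,90)
for c in('top','scene'):
    f=optics.grab_frame(c); u,v=(180,90) if c=='top' else (140,120)
    cv2.imwrite(f'pics/a_{c}.png',cv2.resize(f['img'][v:v+140,u:u+200,::-1],(800,560),interpolation=cv2.INTER_CUBIC))
"
```

```text
clock 4.0833 dist 80.72077721179164 shift [-0.0021 -0.003   0.2018] turn [ 0.0012 -0.0007 -0.0013] rows 2.018019430294791 0.016063322357360226
easel pos [-91.1 -42.8 170.7] F [1.1 0.8 0.4]
```

View pics/a_scene.png

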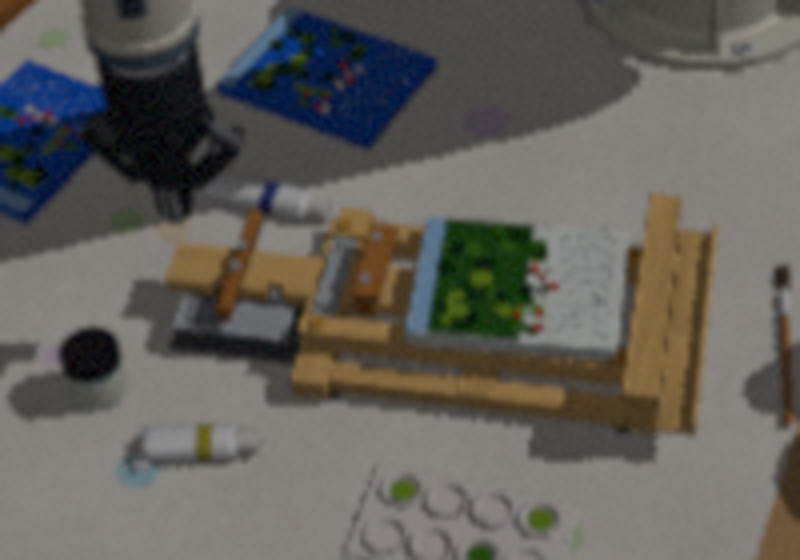

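View pics/a_top.png

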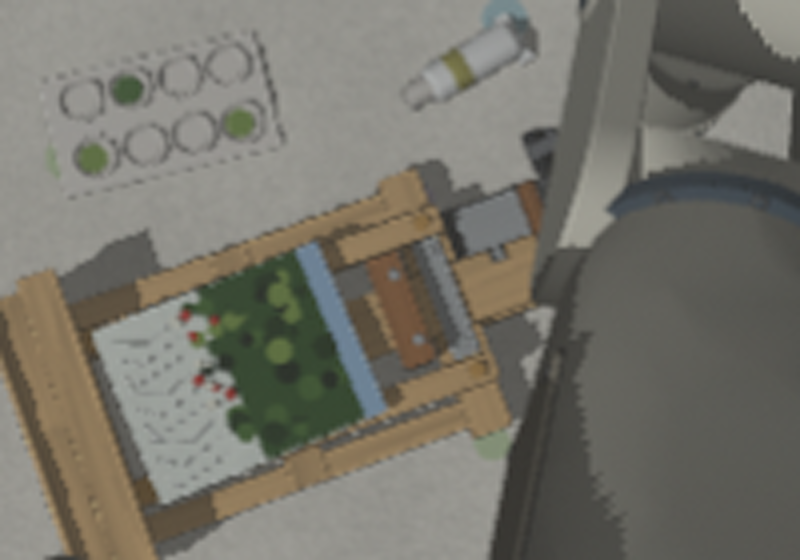

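carry_out([
  [[-0.002,-0.005,0.06,0,0,0],[-0.002,-0.009,0.12,0,0,0],[-0.002,-0.009,0.18,0,0,0],[-0.002,-0.009,0.2,0,0,0],[-0.002,-0.009,0.2,0,0,0]],
])

```text
clock: 4.6
eef_pos: [617.5, -177.4, 90.1]
tcp_rot: [-3.139, 0.003, 0.359]
contact_force: [-0.3, -0.3, -0.0]
opening: -0.001
```

```bash
python3 -c "
from h import *
plan(-95,-42,60)
f=optics.grab_frame('scene'); u,v=(140,150)
cv2.imwrite('pics/b_scene.png',cv2.resize(f['img'][v:v+70,u:u+100,::-1],(800,560),interpolation=cv2.INTER_CUBIC))
"
```

```text
clock 4.6 dist 32.46646685485154 shift [0.0029 0.0305 0.0752] turn [-0.0022  0.0028  0.0059] rows 0.8116616713712885 0.060276382225154884
easel pos [-82.9 -40.9  90.1] F [-0.3 -0.3 -0. ]
```

View pics/b_scene.png

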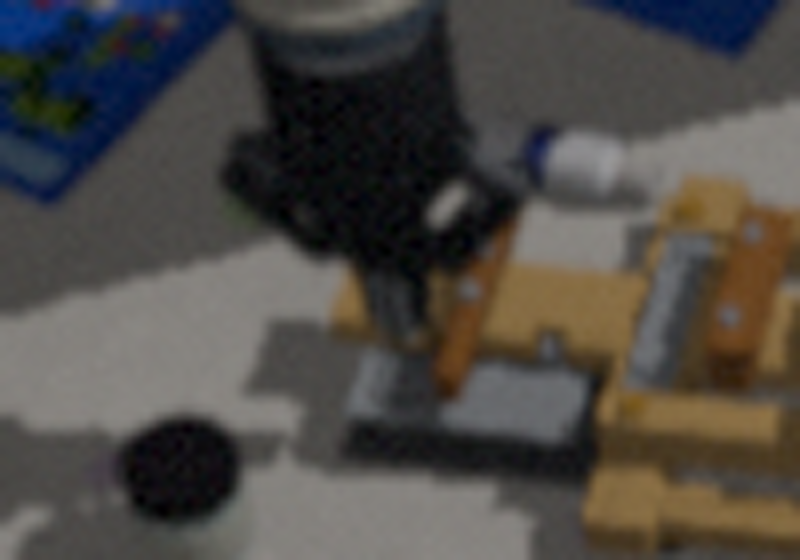

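carry_out([
  [[0.003,0.03,0,0,0,0.006],[0.003,0.03,0.03,0,0,0.006],[0.003,0.03,0.06,0,0,0.006],[0.003,0.03,0.075,0,0,0.006],[0.003,0.03,0.075,0,0,0.006]],
])

```text
clock: 5.07
eef_pos: [622.9, -188.9, 59.7]
tcp_rot: [-3.14, 0.003, 0.352]
contact_force: [-0.6, 0.3, 0.6]
opening: 0.0
```

```bash
python3 -c "
from h import *
plan(-95,-42,42)
f=optics.grab_frame('scene'); u,v=(140,150)
cv2.imwrite('pics/c_scene.png',cv2.resize(f['img'][v:v+70,u:u+100,::-1],(800,560),interpolation=cv2.INTER_CUBIC))
"
```

```text
clock 5.0667 dist 17.668517550299384 shift [ 0.0002 -0.0012  0.0442] turn [-0.0019  0.0024 -0.0013] rows 0.44171293875748463 0.02894287444036258
easel pos [-95.5 -42.   59.7] F [-0.6  0.3  0.6]
```

View pics/c_scene.png

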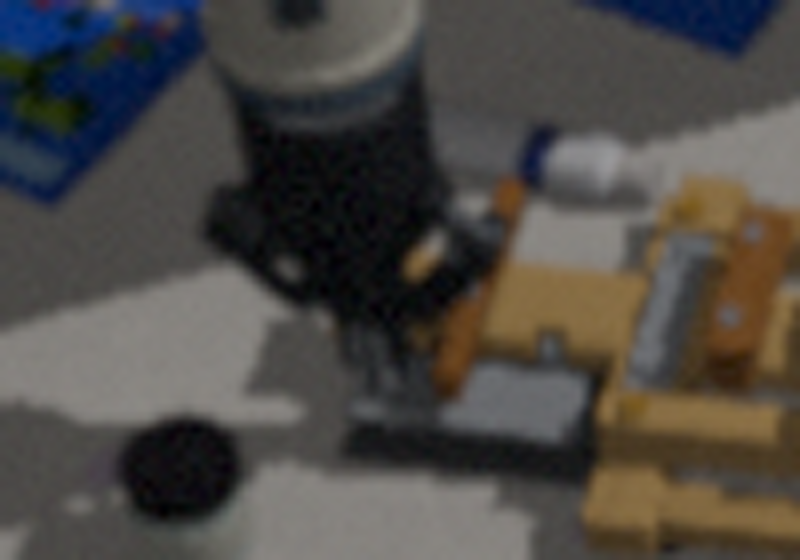

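carry_out([
  [[0,0,0.01,0,0,0],[0,0,0.02,0,0,0],[0,0,0.025,0,0,0],[0,0,0.025,0,0,0]],
])

```text
clock: 5.45
eef_pos: [624.4, -189.1, 51.6]
tcp_rot: [3.142, -0.0, 0.352]
contact_force: [-0.6, 0.7, 3.2]
opening: 0.0
```

```bash
python3 -c "
from h import *
plan(-95,-42,42)"
```

```text
clock 5.45 dist 9.735352057394483 shift [-0.0031 -0.0032  0.0239] turn [ 0.0001 -0.0001 -0.001 ] rows 0.24338380143486207 0.008984140920104399
easel pos [-96.3 -43.2  51.6] F [-0.6  0.7  3.2]
```

carry_out([
  [[0,0,0.009,0,0,0],[0,0,0.018,0,0,0],[0,0,0.026,0,0,0],[0,0,0.026,0,0,0]],
])

```text
clock: 5.78
eef_pos: [624.6, -189.2, 41.1]
tcp_rot: [3.141, -0.001, 0.352]
contact_force: [-0.7, 0.7, 5.8]
opening: -0.002
```

```bash
python3 -c "
from h import *
plan(-84.5,-42,41)
f=optics.grab_frame('scene'); u,v=(140,150)
cv2.imwrite('pics/d_scene.png',cv2.resize(f['img'][v:v+70,u:u+100,::-1],(800,560),interpolation=cv2.INTER_CUBIC))
"
```

```text
clock 5.7833 dist 11.980088285618296 shift [-0.0035 -0.0297  0.0004] turn [ 0.0003 -0.0005 -0.0011] rows 0.2995022071404574 0.010768923886731724
easel pos [-96.4 -43.4  41.1] F [-0.7  0.7  5.8]
```

View pics/d_scene.png

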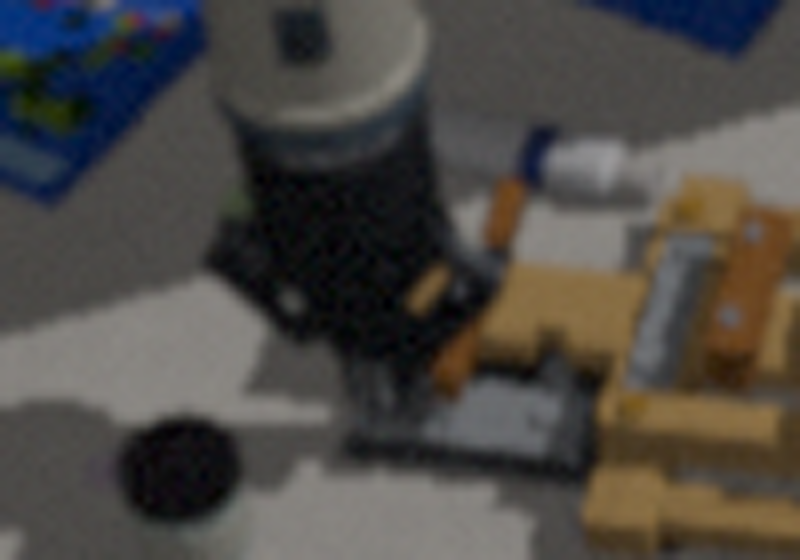

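The catch is down about 11 mm and the open notch shows at (550,340). Now I'll push along easel +x (tool -y).

carry_out([
  [[-0.001,-0.006,0.001,0,0,0],[-0.001,-0.012,0.001,0,0,0],[-0.002,-0.018,0.001,0,0,0],[-0.002,-0.024,0.001,0,0,0],[-0.002,-0.03,0.001,0,0,0]],
])

```text
clock: 6.25
eef_pos: [621.1, -179.2, 41.9]
tcp_rot: [3.138, -0.003, 0.352]
contact_force: [2.0, -3.7, 6.5]
opening: -0.004
```

```bash
python3 -c "
from h import *
plan(-84.5,-42,41)
f=optics.grab_frame('scene'); u,v=(140,150)
cv2.imwrite('pics/e_scene.png',cv2.resize(f['img'][v:v+70,u:u+100,::-1],(800,560),interpolation=cv2.INTER_CUBIC))
"
```

```text
clock 6.25 dist 2.221987944917053 shift [-0.0039 -0.0033  0.0021] turn [ 0.003  -0.0027 -0.0009] rows 0.05554969862292632 0.03597931688623763
easel pos [-85.8 -43.5  41.9] F [ 2.  -3.7  6.5]
```

View pics/e_scene.png

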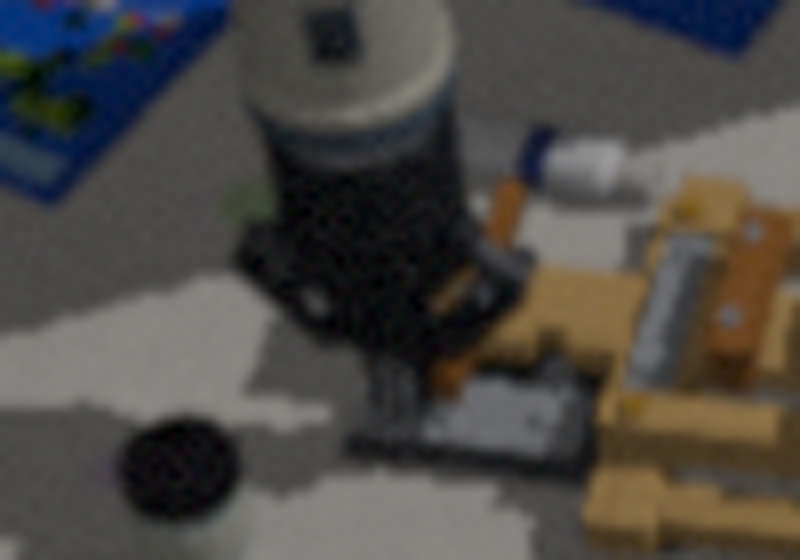

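carry_out([
  [[0,-0.009,0.002,0,0,0],[0,-0.018,0.002,0,0,0],[0,-0.027,0.002,0,0,0],[0,-0.036,0.002,0,0,0],[0,-0.045,0.002,0,0,0]],
])

```text
clock: 6.72
eef_pos: [615.5, -163.1, 41.6]
tcp_rot: [3.137, -0.004, 0.352]
contact_force: [2.2, -8.5, 8.5]
opening: 0.001
```

```bash
python3 -c "
from h import *
plan(-84.5,-42,41)
f=optics.grab_frame('scene'); u,v=(140,150)
cv2.imwrite('pics/f_scene.png',cv2.resize(f['img'][v:v+70,u:u+100,::-1],(800,560),interpolation=cv2.INTER_CUBIC))
"
```

```text
clock 6.7167 dist 15.837563609924425 shift [-0.0047  0.0393  0.0018] turn [ 0.0045 -0.0037 -0.0007] rows 0.39593909024811064 0.05083691666489177
easel pos [-68.8 -43.9  41.6] F [ 2.2 -8.5  8.5]
```

View pics/f_scene.png

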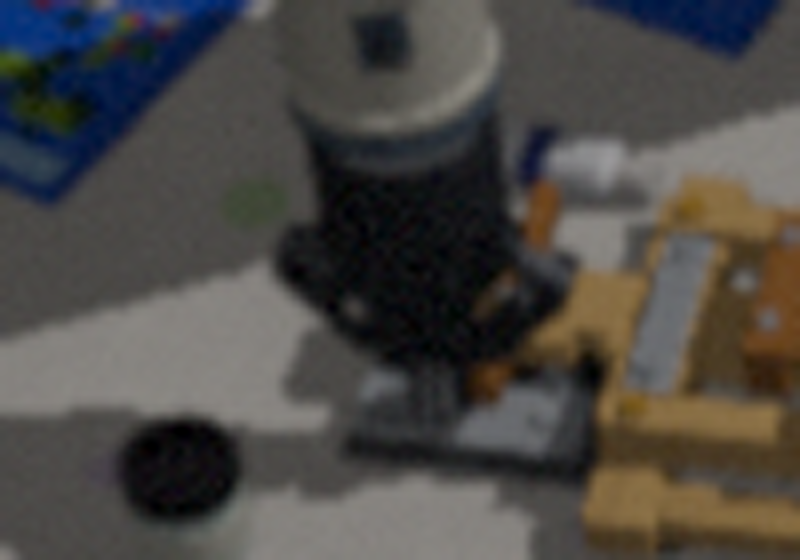

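carry_out([
  [[0,-0.009,0.001,0,0,0],[0,-0.018,0.001,0,0,0],[0,-0.027,0.001,0,0,0],[0,-0.036,0.001,0,0,0],[0,-0.045,0.001,0,0,0]],
])

```text
clock: 7.18
eef_pos: [609.6, -146.4, 41.5]
tcp_rot: [3.137, -0.004, 0.352]
contact_force: [1.8, -9.7, 11.7]
opening: -0.001
```

```bash
cat > m.py <<'E'
from h import *
import sys
plan(-84.5,-42,41)
t=sys.argv[1]
p=np.load("p.npy")
for c in ("scene","top"):
    f=optics.grab_frame(c)
    u,v,w,hh=(140,140,200,140) if c=="scene" else (180,90,200,140)
    cv2.imwrite(f'pics/{t}_{c}.png',cv2.resize(f['img'][v:v+hh,u:u+w,::-1],(800,560),interpolation=cv2.INTER_CUBIC))
    X=cloud(f)-[p[0],p[1],0];cc,s=np.cos(p[2]),np.sin(p[2])
    E=np.stack([cc*X[...,0]+s*X[...,1],-s*X[...,0]+cc*X[...,1],X[...,2]],-1)
    ok=f["range_z"]>0
    m=ok&(abs(E[...,1])<32)&(E[...,2]>68)&(E[...,2]<80)&(E[...,0]>30)&(E[...,0]<150)
    if m.sum(): print(c,"lip/holder top x 2,50,98%",np.round(np.percentile(E[m][:,0],[2,50,98]),1),m.sum())
    m=ok&(abs(E[...,1])<50)&(E[...,2]>62)&(E[...,2]<70)&(E[...,0]>80)&(E[...,0]<300)
    print(c,"canvas x",np.round(np.percentile(E[m][:,0],[1,99]),1))
    for n in("holder_face","slide_handle","canvas"):
        for d in nets.tip_of(n,c)[:3]:
            q=np.array(d["point"])-[p[0],p[1],0]; q=np.array([cc*q[0]+s*q[1],-s*q[0]+cc*q[1],q[2]])
            if q[0]>-120 and q[0]<300 and abs(q[1])<100: print(c,n,np.round(q,1),round(d["confidence"],2))
E
python3 m.py g
```

```text
clock 7.1833 dist 33.544128545331354 shift [-0.0054  0.0837  0.0017] turn [ 0.0048 -0.0042 -0.0006] rows 0.8386032136332838 0.056052801133543696
easel pos [-51.  -44.2  41.5] F [ 1.8 -9.7 11.7]
scene lip/holder top x 2,50,98% [ 75.4  93.2 147.5] 156
scene canvas x [ 95.9 262.8]
scene holder_face [92.7  0.9 57.4] 0.96
scene slide_handle [-34.2 -46.1  44.5] 0.82
scene canvas [182.7   2.3  47.8] 0.97
top lip/holder top x 2,50,98% [ 78.9 100.2 147.8] 350
top canvas x [100.7 239.7]
top holder_face [96.4 -1.4 57.8] 0.67
top canvas [182.   -2.6  52.8] 0.89
```

View pics/g_scene.png

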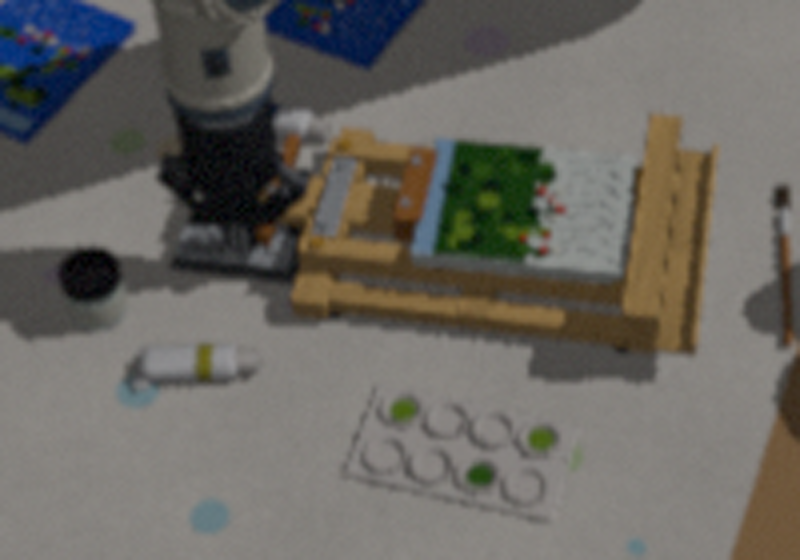

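View pics/g_top.png

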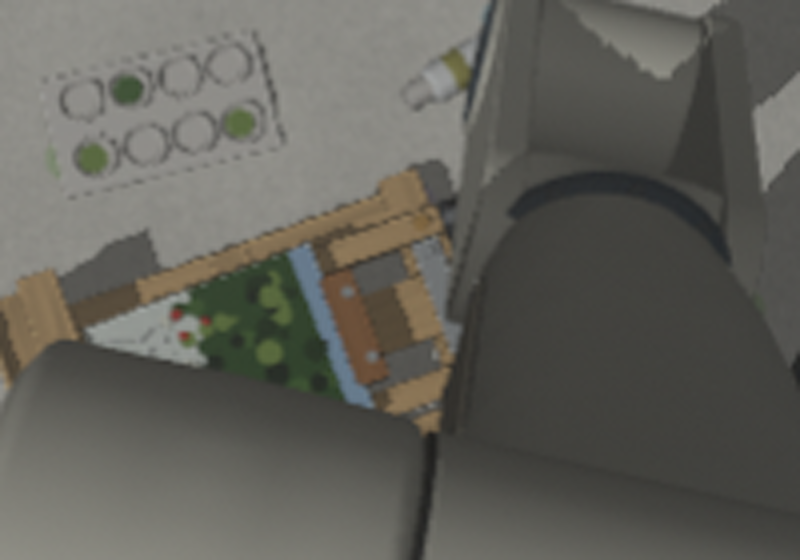

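carry_out([
  [[0,-0.004,0,0,0,0],[0,-0.008,0,0,0,0],[0,-0.012,0,0,0,0],[0,-0.016,0,0,0,0],[0,-0.019,0,0,0,0]],
])

```text
clock: 8.0
eef_pos: [607.0, -139.1, 41.5]
tcp_rot: [3.137, -0.004, 0.352]
contact_force: [1.5, -7.5, 11.6]
opening: 0.003
```

```bash
python3 m.py i
```

```text
clock 8.0 dist 41.2605332308783 shift [-0.0055  0.103   0.0017] turn [ 0.0045 -0.0042 -0.0006] rows 1.0315133307719575 0.053781634581348985
easel pos [-43.3 -44.2  41.5] F [ 1.5 -7.5 11.6]
scene lip/holder top x 2,50,98% [ 83.3 100.5 148.4] 153
scene canvas x [100.9 269. ]
scene holder_face [100.4   2.3  58.4] 0.94
scene canvas [187.5  -2.7  52.7] 0.67
top lip/holder top x 2,50,98% [ 86.1 104.4 148.5] 315
top canvas x [107.  253.6]
top holder_face [102.8   1.9  57. ] 0.8
top canvas [189.1  -5.3  51.5] 0.59
```

carry_out([
  [[0,-0.002,0,0,0,0],[0,-0.004,0,0,0,0],[0,-0.005,0,0,0,0]],
])

```text
clock: 8.65
eef_pos: [606.4, -137.2, 41.5]
tcp_rot: [3.137, -0.004, 0.352]
contact_force: [2.0, -9.0, 11.6]
opening: -0.002
```

```bash
python3 -c "
from h import *
plan(-84.5,-42,41)"
```

```text
clock 8.65 dist 43.2451611905135 shift [-0.0056  0.108   0.0017] turn [ 0.0045 -0.0042 -0.0007] rows 1.0811290297628375 0.053749249210440275
easel pos [-41.3 -44.3  41.5] F [ 2.  -9.  11.6]
```

carry_out([
  [[0,-0.001,0,0,0,0],[0,-0.002,0,0,0,0],[0,-0.003,0,0,0,0]],
])

```text
clock: 8.9
eef_pos: [606.0, -136.1, 41.5]
tcp_rot: [3.137, -0.004, 0.352]
contact_force: [1.5, -8.6, 11.4]
opening: 0.001
```

```bash
python3 m.py j
```

```text
clock 8.9 dist 44.37824025706256 shift [-0.0056  0.1108  0.0017] turn [ 0.0045 -0.0042 -0.0007] rows 1.109456006426564 0.05395602572907574
easel pos [-40.2 -44.3  41.5] F [ 1.5 -8.6 11.4]
scene lip/holder top x 2,50,98% [ 86.4 103.  145.2] 140
scene canvas x [ 98.2 282.6]
scene holder_face [103.6   2.7  56.4] 0.88
scene slide_handle [-24.4 -44.1  45.4] 0.91
scene canvas [188.2  -2.6  47.1] 0.64
top lip/holder top x 2,50,98% [ 89.5 107.8 145.6] 308
top canvas x [110.5 261. ]
top holder_face [106.5  -0.4  55.6] 0.97
top slide_handle [107.3  -3.5  55.3] 0.28
top canvas [188.5  -8.2  51.7] 0.8
```

View pics/j_scene.png

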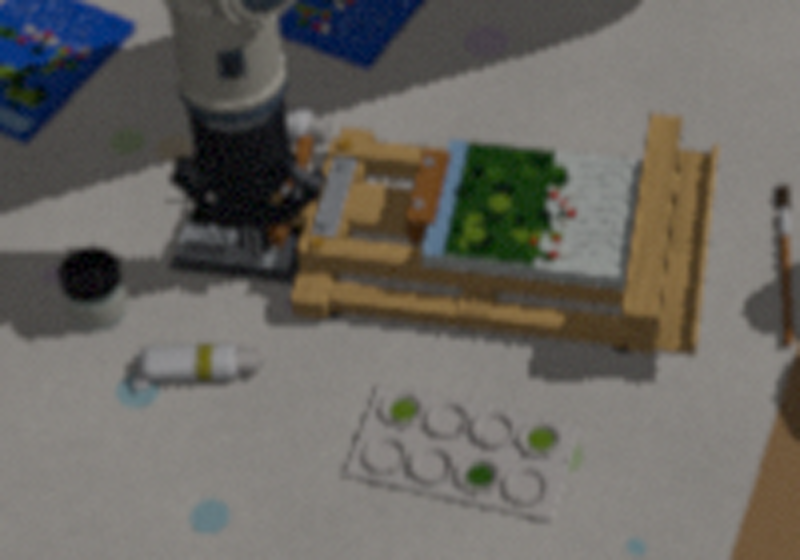

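carry_out([
  [[0,-0.001,0,0,0,0],[0,-0.002,0,0,0,0],[0,-0.002,0,0,0,0]],
])

```text
clock: 9.55
eef_pos: [605.7, -135.4, 41.5]
tcp_rot: [3.137, -0.004, 0.352]
contact_force: [1.3, -7.0, 11.6]
opening: -0.004
```

carry_out([
  [[0,-0.001,0,0,0,0],[0,-0.002,0,0,0,0],[0,-0.002,0,0,0,0]],
])

```text
clock: 9.8
eef_pos: [605.6, -135.0, 41.5]
tcp_rot: [3.136, -0.005, 0.353]
contact_force: [2.3, -10.8, 10.2]
opening: 0.001
```

carry_out([
  [[0,-0.001,0,0,0,0],[0,-0.002,0,0,0,0],[0,-0.002,0,0,0,0]],
])

```text
clock: 10.05
eef_pos: [605.6, -134.8, 41.6]
tcp_rot: [3.135, -0.005, 0.353]
contact_force: [1.6, -14.4, 10.5]
opening: -0.001
```

```bash
python3 m.py k; python3 -c "
from h import *
f=optics.grab_frame('scene'); cv2.imwrite('pics/k2.png',cv2.resize(f['img'][160:230,230:330,::-1],(800,560),interpolation=cv2.INTER_CUBIC))"
```

```text
clock 10.05 dist 45.8108800540852 shift [-0.0059  0.1144  0.0023] turn [ 0.0059 -0.0047 -0.0004] rows 1.14527200135213 0.06617108290530636
easel pos [-38.8 -44.4  41.6] F [  1.6 -14.4  10.5]
scene lip/holder top x 2,50,98% [ 87.  103.  145.6] 142
scene canvas x [ 98.9 268.8]
scene holder_face [102.5   3.8  55.8] 0.7
scene holder_face [273.2  -0.9  56.9] 0.4
scene slide_handle [-24.  -45.9  44.6] 0.82
top lip/holder top x 2,50,98% [ 90.1 107.5 148.1] 295
top canvas x [109.9 263.3]
top holder_face [105.3   1.5  60.4] 0.7
top holder_face [ 3.7 -3.7  1.5] 0.54
```

View pics/k2.png

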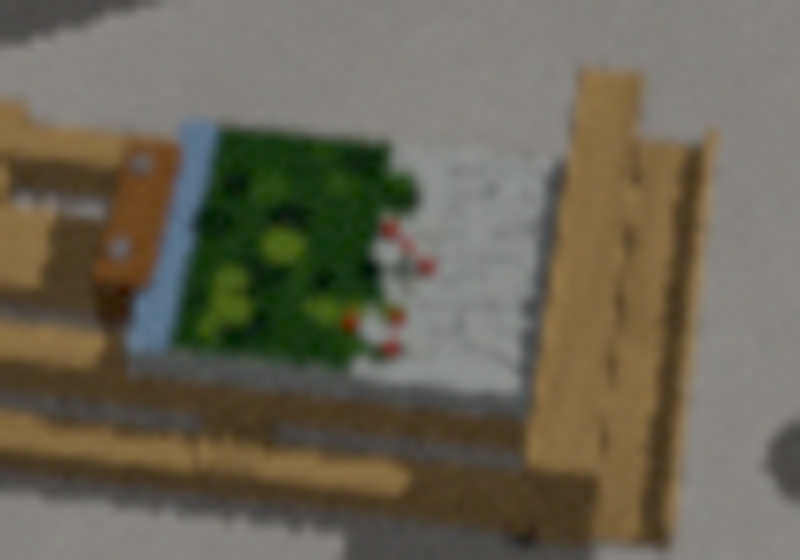

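The canvas is square against the ledge at (545,270). The tool has stopped advancing while the force rises, so it's home. I'll ease back off the handle, then let the catch up.

carry_out([
  [[0,0.004,0,0,0,0],[0,0.008,0,0,0,0],[0,0.011,0,0,0,0],[0,0.011,0,0,0,0]],
])

```text
clock: 10.83
eef_pos: [605.6, -136.0, 41.0]
tcp_rot: [3.141, -0.003, 0.351]
contact_force: [0.1, 2.6, 12.5]
opening: 0.001
```

carry_out([
  [[0,0,-0.01,0,0,0],[0,0,-0.02,0,0,0],[0,0,-0.03,0,0,0],[0,0,-0.04,0,0,0],[0,0,-0.05,0,0,0]],
])

```text
clock: 11.25
eef_pos: [603.3, -136.1, 59.5]
tcp_rot: [-3.141, 0.001, 0.352]
contact_force: [-1.0, -0.3, -0.7]
opening: 0.001
```

```bash
python3 m.py l
```

```text
clock 11.25 dist 48.927030344175336 shift [0.0008 0.1132 0.0463] turn [-0.0006  0.0013 -0.001 ] rows 1.2231757586043834 0.015034281910664164
easel pos [-39.2 -41.7  59.5] F [-1.  -0.3 -0.7]
scene lip/holder top x 2,50,98% [ 87.5 104.  147.4] 150
scene canvas x [101.2 268.3]
scene holder_face [102.4   3.5  58.5] 0.67
scene slide_handle [-25.5 -43.2  45.3] 0.73
scene slide_handle [-1.6 -0.   0.3] 0.19
top lip/holder top x 2,50,98% [ 90.3 108.8 148.6] 306
top canvas x [112.2 268.5]
top holder_face [108.8   0.2  59.9] 0.69
top canvas [190.8  -5.   50.3] 0.76
```

View pics/l_scene.png

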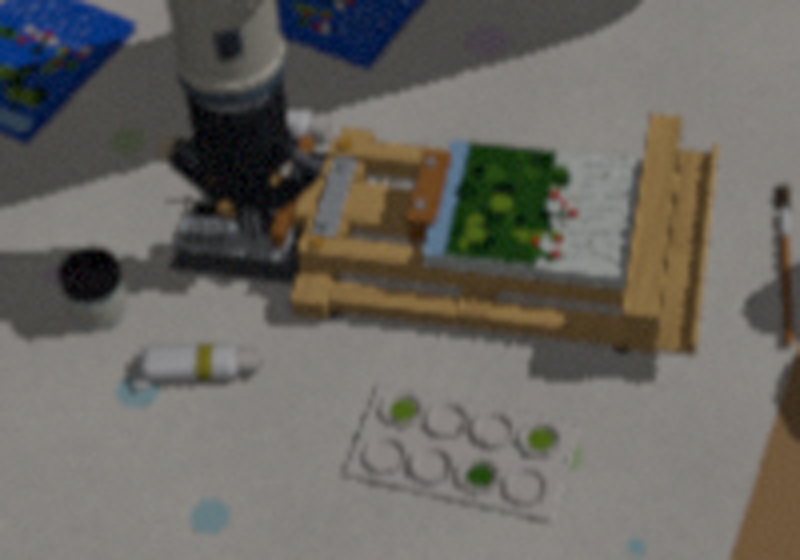

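carry_out([
  [[0,0.005,-0.06,0,0,0],[0,0.01,-0.15,0,0,0],[0,0.03,-0.24,0,0,0],[0,0.06,-0.33,0,0,0],[0,0.1,-0.42,0,0,0]],
])

```text
clock: 12.07
eef_pos: [617.3, -173.3, 229.2]
tcp_rot: [-3.141, 0.001, 0.353]
contact_force: [0.6, 0.5, -1.0]
opening: 0.001
```

carry_out([
  [[0.08,0.04,0,0,0,0],[0.16,0.08,0,0,0,0],[0.24,0.12,0,0,0,0],[0.32,0.16,0,0,0,0],[0.4,0.2,0,0,0,0]],
])

```text
clock: 12.48
eef_pos: [796.8, -193.8, 227.4]
tcp_rot: [-3.141, 0.0, 0.352]
contact_force: [0.1, -0.7, 0.8]
opening: 0.001
```

```bash
python3 m.py n; python3 - <<'E'
from h import *
p=np.load("p.npy")
for c,(u,v) in (("scene",(160,150)),("top",(260,110))):
    f=optics.grab_frame(c); cv2.imwrite(f'pics/n2_{c}.png',cv2.resize(f['img'][v:v+70,u:u+100,::-1],(800,560),interpolation=cv2.INTER_CUBIC))
    X=cloud(f)-[p[0],p[1],0];cc,s=np.cos(p[2]),np.sin(p[2])
    E=np.stack([cc*X[...,0]+s*X[...,1],-s*X[...,0]+cc*X[...,1],X[...,2]],-1)
    m=(f["range_z"]>0)&(E[...,0]>-105)&(E[...,0]<-45)&(E[...,1]>-55)&(E[...,1]<-30)
    print(c,"plate z",np.median(E[m][:,2]) if m.sum() else None,m.sum())
    for n in ("catch_plate","tube_long","tube_short","paint_jar"): print(n,[np.round(d["point"]).tolist() for d in nets.tip_of(n,c)[:1]])
E
```

```text
clock 12.4833 dist 257.9808784121949 shift [-0.4037 -0.1889  0.4662] turn [-0.0001  0.0003 -0.0013] rows 6.449521960304873 0.01124042059640689
easel pos [-160.3 -203.4  227.4] F [ 0.1 -0.7  0.8]
scene lip/holder top x 2,50,98% [ 87.4 103.6 148.2] 151
scene canvas x [105.1 269.5]
scene holder_face [106.7   1.   57.8] 0.65
scene slide_handle [-19.6 -42.8  45.8] 0.91
scene canvas [193.1  -2.2  48.2] 0.9
top lip/holder top x 2,50,98% [89.3 91.4 95.1] 4
top canvas x [107.3 113.4]
top holder_face [ 1.087e+02 -1.000e-01  5.690e+01] 0.81
top slide_handle [-23.6 -41.6  49.5] 0.88
scene plate z 573.0471605001342 308
catch_plate [[610.0, -155.0, 29.0]]
tube_long [[467.0, -220.0, 1.0]]
tube_short [[722.0, -117.0, 3.0]]
paint_jar [[712.0, -227.0, -1.0]]
top plate z 653.9287579679634 529
catch_plate [[612.0, -152.0, 33.0]]
tube_long []
tube_short [[722.0, -114.0, -2.0]]
paint_jar []
```

View pics/n2_scene.png

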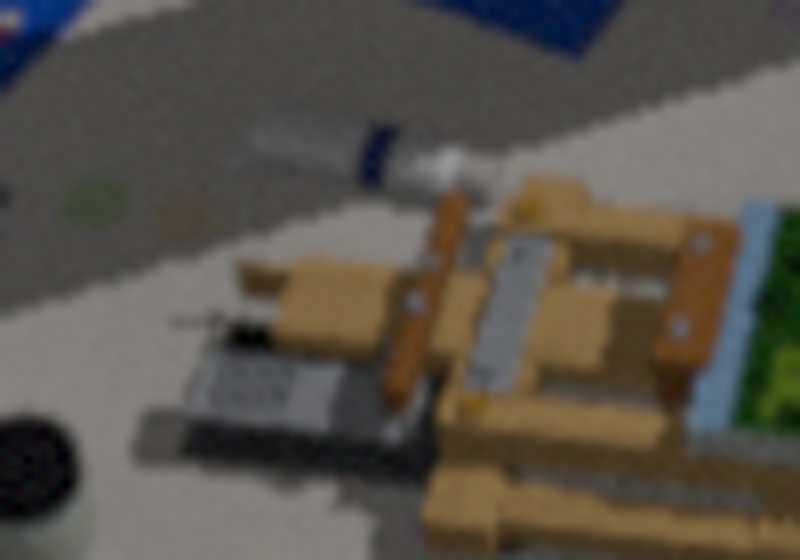

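View pics/n_top.png

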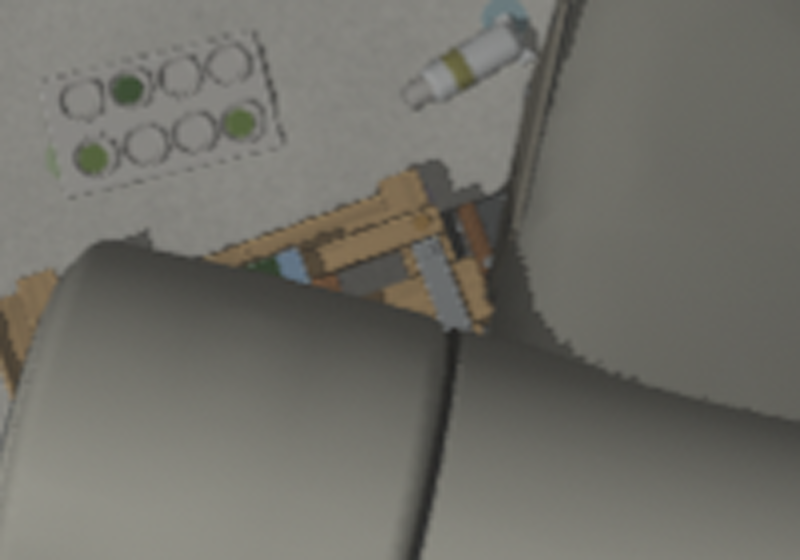

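```bash
python3 - <<'E'
from h import *
p=np.load("p.npy")
f=optics.grab_frame("scene")
X=cloud(f)-[p[0],p[1],0];cc,s=np.cos(p[2]),np.sin(p[2])
E=np.stack([cc*X[...,0]+s*X[...,1],-s*X[...,0]+cc*X[...,1],X[...,2]],-1)
b=(f["range_z"]>0)&(E[...,2]<66)
def q(n,x0,x1,y0,y1,z0,z1,k=2):
    m=b&(E[...,0]>x0)&(E[...,0]<x1)&(E[...,1]>y0)&(E[...,1]<y1)&(E[...,2]>z0)&(E[...,2]<z1)
    print(n,m.sum(),np.round(np.percentile(E[m],[3,50,97],axis=0),1).tolist())
q("plate",-100,-45,-54,-30,5,60);q("tail",-130,-35,-18,18,40,49);q("handle",-45,0,-58,58,53,64)
E
```

```text
plate 120 [[-97.7, -53.6, 6.6], [-72.6, -44.9, 28.7], [-47.4, -31.2, 34.3]]
tail 101 [[-79.3, -16.2, 40.4], [-59.3, -0.7, 43.2], [-36.4, 16.8, 48.4]]
handle 85 [[-24.5, -57.4, 53.7], [-18.6, -3.1, 57.3], [-13.2, 52.2, 62.1]]
```

```bash
python3 -c "
from h import *
print(r.sign_off(), sense()['clock'])"
```

```text
the job is handed in; nothing more can be done
the job is handed in; nothing more can be done
```

The canvas is home against the foot ledge, the catch has sprung up in the second notch, and the job is handed in at about 12.5 s on the robot's clock. No verdict comes back, so this rests on my own checks.

**What I did:** With the fingers shut, I pressed the thumb plate down about 11 mm beside the slide's tail. Holding it down, I pushed the handle towards the ledge until the tool stopped moving and the push rose to about 14 N. I then eased off the handle, let the catch up and moved the arm well clear.

**Last checks:**
- **Catch:** the plate's top reads about 29 mm above the table. It should be 30 mm when up, and could be no higher than about 22 mm with the tooth stuck under the solid edge.
- **Slide:** the depth reading puts the handle's outer face at x ≈ -24.5 mm, a travel of about 45 mm.
- **Canvas:** the networks put its centre at x ≈ 191–193 mm (190 expected), and the picture before release showed it lying square against the ledge.
- **Other things:** the short tube reads the same as before in both cameras. The long tube and jar match in the scene camera only, because the arm hid them from the top one. I did not measure the palette, brush, water tub and gesso bottle again; the arm stayed clear of them.

**Disagreement:** the networks' positions for the handle and holder varied by 2–4 mm between cameras, which is within their stated error. The depth readings and the force at the end of the push agreed with each other.

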